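Kit the repair caddy for one harmonica

ROBOT

A 6-joint arm with a two-finger parallel gripper is mounted at the origin on the work surface. World frame = base frame: x ahead of the robot, y to its left, z up, the work surface at z = 0. Lengths are in m, angles in degrees, forces in N, time in s.
With the tool pointing down it reaches from about 0.35 to 0.725 m from the base axis. Payload 6 kg.
Tool frame: the origin (TCP) lies midway between the tips of the shut fingers; the grasp point (between the pads) lies 19 mm behind it; z points along the fingers, y is the line along which they close (so a half turn about z gives the same grasp; the last joint's range is limited). The gripper opens to 85 mm and grips with 20 to 120 N. Pads are 22 mm wide; open, the fingers measure 114 mm over their backs; the gripper's body (76 mm by 85 mm) begins 54 mm behind the grasp point. The pads swing forward as they close: fully open they stand 13 mm farther back than shut.
Start: joints at [91.943, 2.303, 4.859, 0, -92.561, -19.12], TCP at [0.177, 0.573, 0.231] pointing down, gripper open.
Joint ranges: [-146.85, 146.85], [-73.84, 115.35], [-62.03, 85.46], [-188.31, 113.3], [-161.28, -10.13], [-171.36, 171.36]. Speed limits (degrees/s): [147.25, 147.25, 172.46, 180, 180, 180].

INTERFACE

Orientations are given as [roll, pitch, yaw] about the fixed x, y, z axes, in that order (R = Rz(yaw) Ry(pitch) Rx(roll)).
In Python, from plant import env gives the robot as it stands. The module is installed in compiled form; this text tells all that it offers.
- The arm moves only by the shell command python3 -m creep 'ROWS' [FORCE]. ROWS is JSON, a list of rows, each an object of numbers: "tx", "ty", "tz": the shift along the tool's x, y, z in mm; "turn": the turn about the tool's z in rad; "gripper": the opening, from 0 (shut) to 1 (fully open). In form: [{"tx": .., "ty": .., "tz": .., "turn": .., "gripper": ..}, ...]. A call has 1 to 8 rows; each row shifts and turns the commanded pose from where the row before left it, along the tool's axes as they then stand; what a row does not reach is not made up. A row lasts 1/10 s, in which the tool goes at most 50 mm and 8.59 degrees, less where a joint would pass 70% of its speed; a pose out of reach is approached as far as the arm can. A call is refused whole if a number of a shift passes 50 or a number of a turn 0.15, either way. A call with a gripper value outside its range is refused whole. The fingers move at their own pace and stop on an object; FORCE is the grip in N (left out, the last holds). Time passes only in rows, so rows that do not move let the fingers close. It gives the time, the measured TCP pose, the force, the opening and the grip force at its end, in the units of the state.
- env.observe(): the state, without advancing time (a new reading comes with each control period).
- env.read_camera(name): name is "scene" or "top" or "wrist"; returns the picture (420x560x3 uint8, red, green, blue); there is no depth.
- env.camera_model(name): a dict with "fx", "fy", "cx", "cy" (pixels), "rvec" (rotation vector, rad) and "tvec" (3), from world to camera coordinates, as OpenCV has them. Camera axes: x right, y down, z forward; pixel columns grow to the right and rows downward; lengths in m; the calibration is good to about 2 mm. The wrist camera is an equidistant fisheye: a pixel r from the principal point sees the ray r / f radians off the axis. A picture is of the moment at which its call begins: read the wrist's pose just before it. camera_model takes no time and is no camera call; for the wrist camera it gives the pose at the moment of the call.
- env.close_job(): hands the job in; it is judged then, once.
The state is a dict: "time": time; "joint_positions": joint angles; "qvel": joint speeds; "joint_efforts": joint torques, N m; "tcp_pos": TCP position; "tool_rot": TCP orientation; "force": force on the tool from outside, world axes, zero at the start; "moment": the same for the moment, N m; "grip_width": finger opening in m; "grasp_force": force on a finger pad.
Only numpy, scipy, OpenCV 4.12 (cv2) and the standard library are available. Lean on these libraries where they do the work, as an engineer would, in place of code of your own. Each camera call takes 0.05 s, during which the arm holds its last target. There are 200 camera calls.

TASK

Make up the repair caddy for the short harmonica: lay the short maple comb flat in the long narrow bay, then the slotted brass reed plate flat on top of that comb, edges in line; also put the chromed cover plate, ribs up, in the long wide bay and the short white ceramic block in the small bay, in any order. Each part lies flat and lengthwise inside the rim of its bay and is let go. Do not move the look-alikes: the long comb, the plain brass blank without slots and the long ceramic stone stay where they lie.

Things in the scene. Friction and masses are not known exactly. Their poses are not given: they have to be found in the camera images.
- comb: The short maple comb to be kitted: 110 x 28 x 14 mm (x, y, z), lying flat, ten open chambers along one long side, about 35 g. Origin: centre of its underside; x along its length, y across, z up. Its grip is 28 mm across its y, near the middle. Either end may point either way in the bay.
- reed_plate: The brass reed plate to be kitted: 110 x 28 x 6 mm, ten dark slots on its top, about 110 g, lying flat slots up. Origin: centre of its underside; x along its length, y across, z up. Its grip is 28 mm across its y. It goes on top of the comb, which has the same outline, either way round, slots up.
- cover_plate: The chromed cover plate to be kitted: 104 x 46 mm, its raised middle part 84 mm long and 14 mm high with three ribs on top, a 3 mm thick flange at each end, about 70 g. Origin: centre of its underside; x along its length, y across, z up. Its grip is 46 mm across its y, in the middle.
- support_block: The short ceramic block to be kitted, white: 40 x 26 x 22 mm (x, y, z), about 80 g. Origin: centre of its underside; x along its length, z up. Its grip is 26 mm across its y. Its length goes along the bay's length.
- brass_blank: Look-alike, leave alone: plain brass blank without slots, 80 x 28 x 6 mm, lying flat. Origin: centre of its underside, x along its length, z up.
- long_stone: Look-alike, leave alone: long white ceramic stone, 76 x 26 x 22 mm. Origin: centre of its underside, x along its length, z up.
- long_comb: Look-alike, leave alone: long maple comb with fifteen chambers, 160 x 28 x 14 mm. Origin: centre of its underside, x along its length, z up.
- comb_bay: Long narrow bay, for comb and reed plate: 128 x 44 mm inside (x, y): cork floor, wooden rim 4 mm wide and 4 mm above the floor. Fixed in the caddy, a shallow dark wood tray 158 x 282 mm, wall tops 12 mm above the bench, three bays 86 mm apart. Origin: centre of the bay's underside, 4 mm above the bench; floor 3 mm above the origin. x along its length, z up.
- cover_bay: Long wide bay, for the cover plate: 124 x 66 mm inside (x, y): cork floor, wooden rim 4 mm wide and 4 mm above the floor. Fixed in the caddy, a shallow dark wood tray 158 x 282 mm, wall tops 12 mm above the bench, three bays 86 mm apart. Origin: centre of the bay's underside, 4 mm above the bench; floor 3 mm above the origin. x along its length, z up.
- block_bay: Small bay, for the short ceramic block: 56 x 46 mm inside (x, y): cork floor, wooden rim 4 mm wide and 4 mm above the floor. Fixed in the caddy, a shallow dark wood tray 158 x 282 mm, wall tops 12 mm above the bench, three bays 86 mm apart. Origin: centre of the bay's underside, 4 mm above the bench; floor 3 mm above the origin. x along its length, z up.
Not all that is in view belongs to the job. Leave any blue look-alike of the support_block alone.

How it is judged (in metres and radians):
On the way, in this order (a step that is already met when the one before it is completed fails the run):
1. the short comb lies flat in the long narrow bay (x of comb in the frame of comb_bay between -0.011 and 0.011 m and y of comb in the frame of comb_bay between -0.011 and 0.011 m and z of comb in the frame of comb_bay between 0.001 and 0.0055 m and angle between the x axis of comb and the x axis of comb_bay, either way round below 0.3 rad and angle between comb's own z axis and vertical below 0.1 rad), for 0.2 s.
2. the reed plate lies flat on the comb in that bay (all of step 1 and x of reed_plate in the frame of comb between -0.01 and 0.01 m and y of reed_plate in the frame of comb between -0.008 and 0.008 m and z of reed_plate in the frame of comb between 0.012 and 0.0165 m and angle between the x axis of reed_plate and the x axis of comb, either way round below 0.2 rad and angle between reed_plate's own z axis and vertical below 0.1 rad), for 0.2 s.
At the end, for the whole second after the job is handed in: Comb in narrow bay (11 mm), reed plate flat on it (10 mm along, 8 across, 0.2 rad), cover plate ribs up in wide bay (12 mm), short block in small bay (11 mm, 0.6 rad); each centred on its place within that, flat on the cork not the rim, released, at rest (all of step 2 and x of cover_plate in the frame of cover_bay between -0.012 and 0.012 m and y of cover_plate in the frame of cover_bay between -0.012 and 0.012 m and z of cover_plate in the frame of cover_bay between 0.001 and 0.0055 m and angle between the x axis of cover_plate and the x axis of cover_bay, either way round below 0.3 rad and angle between each of cover_plate, support_block's own z axis and vertical below 0.1 rad and x of support_block in the frame of block_bay between -0.011 and 0.011 m and y of support_block in the frame of block_bay between -0.011 and 0.011 m and z of support_block in the frame of block_bay between 0.001 and 0.0055 m and angle between the x axis of support_block and the x axis of block_bay, either way round below 0.6 rad and linear speed of each of comb, reed_plate, cover_plate, support_block below 0.01 m/s); the robot touches nothing.
It fails at once if a look-alike (long comb, brass blank or long stone) is moved more than 15 mm (distance of any of long_comb, brass_blank, long_stone from where it was at the start of the episode above 0.015 m).
It also fails if it takes over 112 s, if anything falls off the work surface, if the arm or the gripper's body presses on something with over 40 N, if the wrist force passes 120 N, or if a joint passes its speed limit or range.

## Working session

There is one attempt and no reset: what is moved stays moved. The work goes in short steps, Python scripts to look and compute and a shell command to move; the robot and the scene stay as the last step left them, time stands still between calls to the robot, and variables do not carry over. Pictures are saved under pics/ and viewed, at most 14 in all, crops included, and the job is handed in when it is done.

```bash
mkdir -p pics
cat > h.py <<'E'
import numpy as np, cv2
from plant import env
from scipy.spatial.transform import Rotation as Ro
def px2w(name,uv,z,m=None):
    m=m or env.camera_model(name)
    R=Ro.from_rotvec(np.ravel(m['rvec'])).as_matrix(); t=np.ravel(m['tvec'])
    C=-R.T@t; out=[]
    for u,v in uv:
        x=(u-m['cx'])/m['fx']; y=(v-m['cy'])/m['fy']
        if name=='wrist':
            r=np.hypot(x,y); s=np.sin(r)/r if r>1e-9 else 1; d=np.array([x*s,y*s,np.cos(r)])
        else: d=np.array([x,y,1.])
        d=R.T@d; out.append((C+d*(z-C[2])/d[2])[:2])
    return np.array(out)
def snap(name,fn,crop=None,k=1):
    im=env.read_camera(name)[:,:,::-1]
    cv2.imwrite('pics/raw_'+fn,im)
    if crop: a,b,c,d=crop; im=im[b:d,a:c]
    cv2.imwrite('pics/'+fn,cv2.resize(im,None,fx=k,fy=k,interpolation=cv2.INTER_CUBIC))
E
python3 - <<'E'
from h import *
snap('top','top.png',k=1.42); snap('scene','scene.png')
s=env.observe(); print(s['tcp_pos'],s['tool_rot'],s['grip_width'],s['time'])
E
```

```text
[0.17703631 0.5729728  0.23034376] [ 1.79905525e+02 -6.94493473e-03 -1.71753610e+01] 0.08551689763164938 0.1
```

View pics/top.png

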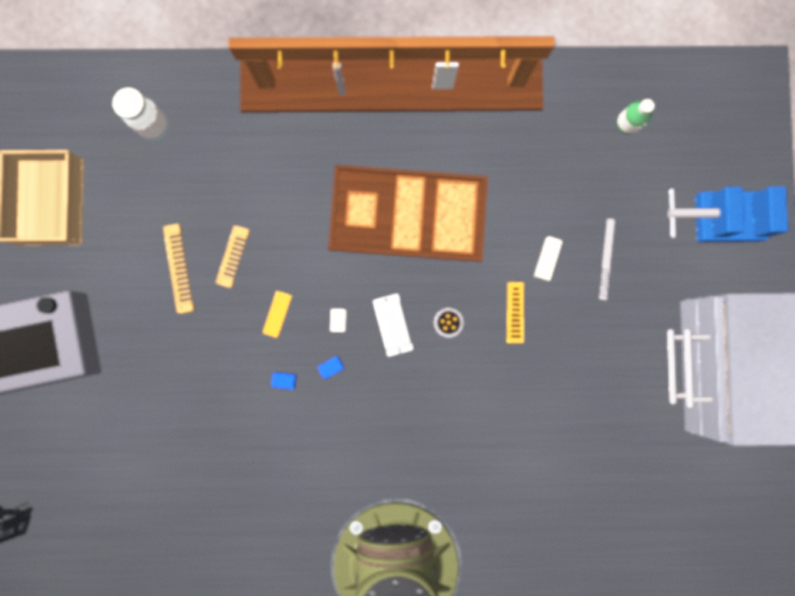

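View pics/scene.png

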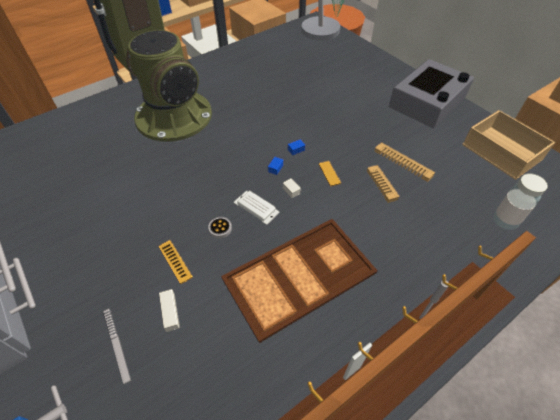

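Top view (zoomed 1.42x), candidates:
- Combs: the short one is at (232,256), about 62 px long. The long one is at (178,268), about 90 px.
- Brass: the slotted reed plate is at (515,312). The plain blank is at (277,314).
- White: the short block is at (338,320). The long stone is at (548,258). The two blue blocks are decoys.
- Cover plate: (393,325).
- Bays: small (362,210), narrow (408,213), wide (456,216).

I'll confirm these in one enlarged crop.

Run:
```python
from h import *
im=cv2.imread('pics/raw_top.png')[110:270,110:390]
cv2.imwrite('pics/crop.png',cv2.resize(im,None,fx=2.85,fy=2.85,interpolation=cv2.INTER_CUBIC))
```

```text
(no output)
```

View pics/crop.png

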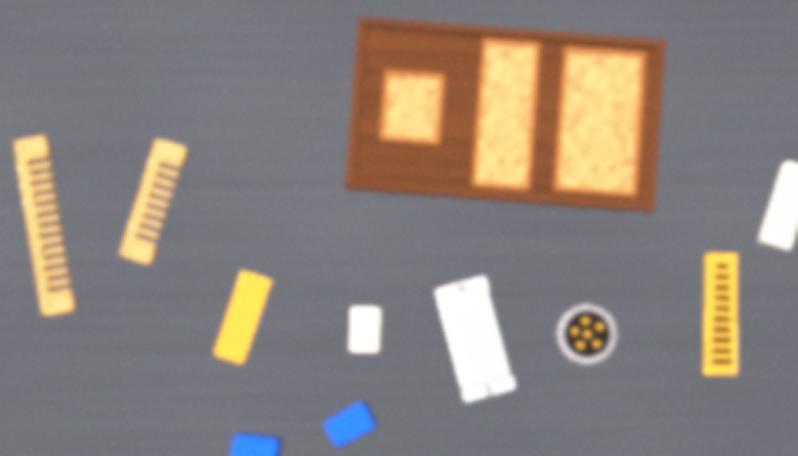

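The crop confirms it: the short comb (ten chambers) is centred at (153,201), the slotted reed plate at (721,314), the short white block at (365,330) and the cover plate at (475,340). The bays, left to right, are small, narrow and wide.

Run:
```python
from h import *
P={'comb':(.012,[(155,138),(188,150),(152,265),(119,253)]),
'reed':(.005,[(705,252),(738,252),(738,376),(703,375)]),
'cover':(.003,[(433,288),(486,275),(517,388),(464,403)]),
'block':(.021,[(349,305),(382,306),(381,354),(347,353)]),
'combbay':(.009,[(482,38),(541,42),(530,188),(472,184)]),
'coverbay':(.009,[(563,45),(646,51),(638,196),(554,190)]),
'blockbay':(.009,[(384,70),(445,73),(440,144),(378,139)]),
'caddy':(.012,[(360,17),(665,40),(655,211),(346,187)])}
for n,(z,c) in P.items():
    w=px2w('top',(np.array(c)+.5)/2.85-.5+110,z)
    L=(w[0]+w[1]-w[2]-w[3])/2; W=(w[1]+w[2]-w[0]-w[3])/2
    print(n,w.mean(0).round(4),'len',np.hypot(*L).round(3),'wid',np.hypot(*W).round(3),'yawx',np.degrees(np.arctan2(L[1],L[0])).round(1))
m=env.camera_model('wrist');R=Ro.from_rotvec(np.ravel(m['rvec'])).as_matrix()
print('wrist cam pos',-R.T@np.ravel(m['tvec']),'axis',R[2], m['fx'])
```

```text
comb [0.5549 0.2918] len 0.109 wid 0.032 yawx -17.1
reed [ 0.448  -0.2217] len 0.112 wid 0.031 yawx -1.7
cover [0.428  0.0022] len 0.107 wid 0.05 yawx 14.6
block [0.4367 0.1008] len 0.043 wid 0.03 yawx -2.1
combbay [ 0.6334 -0.0286] len 0.135 wid 0.054 yawx -4.8
coverbay [ 0.6257 -0.1144] len 0.134 wid 0.077 yawx -4.3
blockbay [0.64   0.0577] len 0.065 wid 0.056 yawx -4.9
caddy [ 0.6322 -0.0288] len 0.157 wid 0.281 yawx -4.7
wrist cam pos [0.25738644 0.54916623 0.37092278] axis [-0.30919978  0.09375419 -0.94636444] 325.19226210127806
```

```bash
cat >> h.py <<'E'
def plan(x,y,z,yaw):
    "turn first then shift: total turn (rad), then tool-axis shifts (mm)"
    s=env.observe(); p=np.array(s['tcp_pos']); R0=Ro.from_euler('xyz',s['tool_rot'],degrees=True)
    d=np.array([x,y,z])-p; cur=s['tool_rot'][2]; dy=(yaw-cur+90)%180-90
    print('t',round(s['time'],2),'tcp',p.round(4),'rot',np.round(s['tool_rot'],1),'w',round(s['grip_width'],4),'F',np.round(s['force'],1),'g',round(s['grasp_force'],1))
    print('shift before turn',(1000*R0.inv().apply(d)).round(1),' turn',round(-np.radians(dy),3),' shift after turn',(1000*(R0*Ro.from_euler('z',-dy,degrees=True)).inv().apply(d)).round(1))
E
python3 -c "
from h import *
plan(.555,.292,.07,-17.1)"
```

```text
t 0.1 tcp [0.177  0.573  0.2303] rot [179.9  -0.  -17.2] w 0.0855 F [-0.5  0.2  0. ] g 0.0
shift before turn [444.1 156.6 160.7]  turn -0.001  shift after turn [443.9 157.2 160.7]
```

```bash
python3 -m creep '[{"tx":44,"ty":16,"gripper":0.65},{"tx":44,"ty":16},{"tx":44,"ty":16},{"tx":44,"ty":16},{"tx":44,"ty":16},{"tx":44,"ty":16},{"tx":44,"ty":16},{"tx":44,"ty":16}]' 30; python3 -c "
from h import *
plan(.555,.292,.07,-17.1)"
```

```text
t 0.1 tcp [0.177  0.573  0.2303] rot [179.9  -0.  -17.2] w 0.0855 F [-0.5  0.2  0. ] g 0.0
shift before turn [444.1 156.6 160.7]  turn -0.001  shift after turn [443.9 157.2 160.7]schema error: expected keys tx, ty, tz, turn, gripper
```

```bash
python3 -m creep '[{"tx":44,"ty":16,"tz":0,"turn":0,"gripper":0.65},{"tx":44,"ty":16,"tz":0,"turn":0,"gripper":0.65},{"tx":44,"ty":16,"tz":0,"turn":0,"gripper":0.65},{"tx":44,"ty":16,"tz":0,"turn":0,"gripper":0.65},{"tx":44,"ty":16,"tz":0,"turn":0,"gripper":0.65},{"tx":44,"ty":16,"tz":0,"turn":0,"gripper":0.65},{"tx":44,"ty":16,"tz":0,"turn":0,"gripper":0.65},{"tx":44,"ty":16,"tz":0,"turn":0,"gripper":0.65}]' 30; python3 -c "
from h import *
plan(.555,.292,.07,-17.1)"
```

```text
time: 0.9
tcp_pos: [0.4768, 0.3455, 0.231]
tool_rot: [180.0, 0.0, -17.2]
force: [-0.1, 0.5, 0.1]
grip_width: 0.0558
grasp_force: 0.0
t 0.9 tcp [0.4768 0.3455 0.231 ] rot [180.    0.  -17.2] w 0.0558 F [-0.1  0.5  0.1] g 0.0
shift before turn [ 90.6  28.  160.9]  turn -0.001  shift after turn [ 90.5  28.1 160.9]
```

```bash
python3 -m creep '[{"tx":30,"ty":9,"tz":20,"turn":0,"gripper":0.65},{"tx":30,"ty":9,"tz":20,"turn":0,"gripper":0.65},{"tx":30,"ty":10,"tz":30,"turn":0,"gripper":0.65},{"tx":0,"ty":0,"tz":20,"turn":0,"gripper":0.65},{"tx":0,"ty":0,"tz":0,"turn":0,"gripper":0.65}]' 30; python3 -c "
from h import *
plan(.555,.292,.006,-17.1)
m=env.camera_model('wrist'); snap('wrist','w1.png')
import json; json.dump({k:np.ravel(v).tolist() if np.size(v)>1 else float(v) for k,v in m.items()},open('w1.json','w'))"
```

```text
time: 1.4
tcp_pos: [0.5522, 0.2918, 0.1365]
tool_rot: [179.6, 0.3, -17.3]
force: [0.5, 0.7, -0.6]
grip_width: 0.0555
grasp_force: 0.0
t 1.4 tcp [0.5522 0.2918 0.1365] rot [179.6   0.3 -17.3] w 0.0555 F [ 0.5  0.7 -0.6] g 0.0
shift before turn [  3.2  -1.8 130.5]  turn -0.003  shift after turn [  3.3  -1.8 130.5]
```

View pics/w1.png

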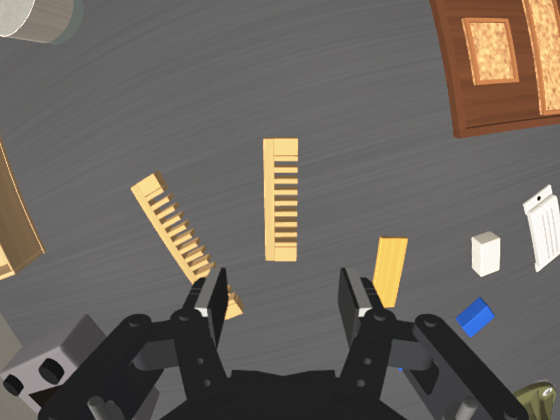

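The wrist view shows the short comb straight ahead, with corners near (265,139), (298,139), (297,261) and (265,261). The fingers straddle its axis. I'll check its position from these pixels.

```bash
python3 -c "
from h import *; import json
m=json.load(open('w1.json'))
w=px2w('wrist',[(264,139),(298,139),(297,261),(265,261)],.014,m); print(w.round(4),w.mean(0).round(4))
L=(w[0]+w[1]-w[2]-w[3])/2; print(np.degrees(np.arctan2(L[1],L[0])),np.hypot(*L))
plan(*w.mean(0),.006,-17.1)"
```

```text
[[0.612  0.289 ]
 [0.6038 0.2628]
 [0.4996 0.2945]
 [0.5083 0.3222]] [0.5559 0.2921]
-17.32227447417474 0.10891305610529727
t 1.45 tcp [0.5528 0.2928 0.1394] rot [ 1.798e+02  1.000e-01 -1.720e+01] w 0.0559 F [0.2 0.6 1. ] g 0.0
shift before turn [  3.4  -0.8 133.4]  turn -0.002  shift after turn [  3.4  -0.8 133.4]
```

```bash
python3 -m creep '[{"tx":3,"ty":-1,"tz":40,"turn":0,"gripper":0.65},{"tx":0,"ty":0,"tz":40,"turn":0,"gripper":0.65},{"tx":0,"ty":0,"tz":35,"turn":0,"gripper":0.65},{"tx":0,"ty":0,"tz":19,"turn":0,"gripper":0.65},{"tx":0,"ty":0,"tz":0,"turn":0,"gripper":0.65},{"tx":0,"ty":0,"tz":0,"turn":0,"gripper":0.65}]' 30; python3 -c "
from h import *
plan(.556,.292,.006,-17.2)"
```

```text
time: 2.05
tcp_pos: [0.5573, 0.2948, 0.0096]
tool_rot: [-179.9, -0.1, -17.1]
force: [-0.1, -0.1, 0.7]
grip_width: 0.0557
grasp_force: 0.0
t 2.05 tcp [0.5573 0.2948 0.0096] rot [-1.799e+02 -1.000e-01 -1.710e+01] w 0.0557 F [-0.1 -0.1  0.7] g 0.0
shift before turn [-0.4  3.1  3.6]  turn 0.002  shift after turn [-0.4  3.1  3.6]
```

```bash
python3 -m creep '[{"tx":0,"ty":2,"tz":2,"turn":0,"gripper":0.65},{"tx":0,"ty":0,"tz":0,"turn":0,"gripper":0.65},{"tx":0,"ty":0,"tz":0,"turn":0,"gripper":0.1},{"tx":0,"ty":0,"tz":0,"turn":0,"gripper":0.1},{"tx":0,"ty":0,"tz":0,"turn":0,"gripper":0.1},{"tx":0,"ty":0,"tz":0,"turn":0,"gripper":0.1},{"tx":0,"ty":0,"tz":0,"turn":0,"gripper":0.1},{"tx":0,"ty":0,"tz":0,"turn":0,"gripper":0.1}]' 30; python3 -c "
from h import *
plan(.6334,-.0286,.1,-4.7)"
```

```text
time: 2.85
tcp_pos: [0.5564, 0.2921, 0.0062]
tool_rot: [-180.0, -0.1, -17.2]
force: [-0.8, -0.0, 4.7]
grip_width: 0.0272
grasp_force: 30.1
t 2.85 tcp [0.5564 0.2921 0.0062] rot [-1.80e+02 -1.00e-01 -1.72e+01] w 0.0272 F [-0.8 -0.   4.7] g 30.1
shift before turn [168.3 283.6 -93.9]  turn -0.218  shift after turn [103.2 313.2 -93.9]
```

```bash
python3 -m creep '[{"tx":0,"ty":0,"tz":-40,"turn":0,"gripper":0.1},{"tx":12,"ty":20,"tz":-40,"turn":0,"gripper":0.1},{"tx":24,"ty":40,"tz":-14,"turn":0,"gripper":0.1},{"tx":24,"ty":40,"tz":0,"turn":0,"gripper":0.1},{"tx":24,"ty":40,"tz":0,"turn":0,"gripper":0.1},{"tx":24,"ty":40,"tz":0,"turn":0,"gripper":0.1},{"tx":24,"ty":40,"tz":0,"turn":0,"gripper":0.1},{"tx":24,"ty":40,"tz":0,"turn":0,"gripper":0.1}]'; python3 -m creep '[{"tx":12,"ty":24,"tz":0,"turn":-0.11,"gripper":0.1},{"tx":0,"ty":0,"tz":0,"turn":-0.108,"gripper":0.1},{"tx":0,"ty":0,"tz":0,"turn":0,"gripper":0.1},{"tx":0,"ty":0,"tz":0,"turn":0,"gripper":0.1}]'; python3 -c "
from h import *
plan(.6334,-.0286,.016,-4.7)
snap('top','top2.png',(180,80,380,240),3.5)"
```

```text
time: 3.65
tcp_pos: [0.628, -0.0045, 0.0986]
tool_rot: [180.0, 0.1, -17.2]
force: [0.5, 0.4, -0.7]
grip_width: 0.0268
grasp_force: 29.8
time: 4.05
tcp_pos: [0.6323, -0.0289, 0.0987]
tool_rot: [180.0, 0.1, -4.8]
force: [0.7, 0.2, -0.5]
grip_width: 0.0269
grasp_force: 29.8
t 4.05 tcp [ 0.6323 -0.0289  0.0987] rot [ 1.8e+02  1.0e-01 -4.8e+00] w 0.0269 F [ 0.7  0.2 -0.5] g 29.8
shift before turn [ 1.2 -0.4 82.7]  turn -0.003  shift after turn [ 1.2 -0.4 82.7]
```

```bash
python3 -m creep '[{"tx":1,"ty":0,"tz":35,"turn":0,"gripper":0.1},{"tx":0,"ty":0,"tz":30,"turn":0,"gripper":0.1},{"tx":0,"ty":0,"tz":15,"turn":0,"gripper":0.1},{"tx":0,"ty":0,"tz":4,"turn":0,"gripper":0.1},{"tx":0,"ty":0,"tz":0,"turn":0,"gripper":0.1},{"tx":0,"ty":0,"tz":0,"turn":0,"gripper":0.1}]'; python3 -c "
from h import *
plan(.6334,-.0286,.0135,-4.7)
snap('wrist','w2.png')"
```

```text
time: 4.7
tcp_pos: [0.6347, -0.029, 0.0172]
tool_rot: [-180.0, -0.2, -4.7]
force: [0.4, -0.4, -0.3]
grip_width: 0.0273
grasp_force: 29.8
t 4.7 tcp [ 0.6347 -0.029   0.0172] rot [-180.    -0.2   -4.7] w 0.0273 F [ 0.4 -0.4 -0.3] g 29.8
shift before turn [-1.3 -0.3  3.7]  turn 0.0  shift after turn [-1.3 -0.3  3.7]
```

View pics/w2.png

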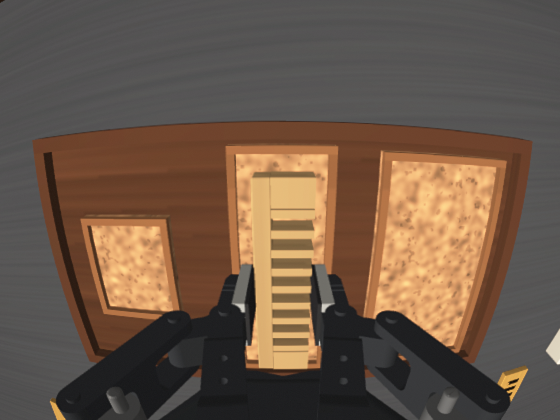

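The comb (253–316 px wide) sits centred inside the narrow bay (236–328 px). I'll lower it the last few millimetres and release.

```bash
python3 -m creep '[{"tx":-1,"ty":0,"tz":3,"turn":0,"gripper":0.1},{"tx":0,"ty":0,"tz":0,"turn":0,"gripper":0.1},{"tx":0,"ty":0,"tz":0,"turn":0,"gripper":0.1}]'; python3 -m creep '[{"tx":0,"ty":0,"tz":0,"turn":0,"gripper":0.5},{"tx":0,"ty":0,"tz":0,"turn":0,"gripper":0.5},{"tx":0,"ty":0,"tz":0,"turn":0,"gripper":0.5},{"tx":0,"ty":0,"tz":-10,"turn":0,"gripper":0.5},{"tx":0,"ty":0,"tz":-40,"turn":0,"gripper":0.6},{"tx":0,"ty":0,"tz":-40,"turn":0,"gripper":0.6},{"tx":0,"ty":0,"tz":0,"turn":0,"gripper":0.6}]'; python3 -c "
from h import *
plan(.448,-.2217,.1,-1.7)"
```

```text
time: 5.05
tcp_pos: [0.6332, -0.029, 0.0132]
tool_rot: [-180.0, -0.1, -4.7]
force: [-0.2, 0.8, 1.8]
grip_width: 0.0271
grasp_force: 30.1
time: 5.75
tcp_pos: [0.6361, -0.0294, 0.111]
tool_rot: [-180.0, -0.7, -4.7]
force: [0.2, -0.2, 0.7]
grip_width: 0.0509
grasp_force: 0.0
t 5.75 tcp [ 0.6361 -0.0294  0.111 ] rot [-180.    -0.7   -4.7] w 0.0509 F [ 0.2 -0.2  0.7] g 0.0
shift before turn [-172.   207.     8.8]  turn -0.052  shift after turn [-182.4  197.8    8.8]
```

```bash
python3 -m creep '[{"tx":-24.5,"ty":29.5,"tz":0,"turn":0,"gripper":0.6},{"tx":-24.5,"ty":29.5,"tz":0,"turn":0,"gripper":0.6},{"tx":-24.5,"ty":29.5,"tz":0,"turn":0,"gripper":0.6},{"tx":-24.5,"ty":29.5,"tz":0,"turn":0,"gripper":0.6},{"tx":-24.5,"ty":29.5,"tz":0,"turn":0,"gripper":0.6},{"tx":-24.5,"ty":29.5,"tz":0,"turn":0,"gripper":0.6},{"tx":-24.5,"ty":29.5,"tz":0,"turn":-0.05,"gripper":0.6},{"tx":0,"ty":0,"tz":0,"turn":0,"gripper":0.6}]'; python3 -m creep '[{"tx":0,"ty":0,"tz":0,"turn":0,"gripper":0.6}]'; python3 -c "
from h import *
m=env.camera_model('wrist'); snap('wrist','w3.png')
plan(.448,-.2217,.002,-1.7)
import json; json.dump({k:np.ravel(v).tolist() if np.size(v)>1 else float(v) for k,v in m.items()},open('w3.json','w'))"
```

```text
time: 6.55
tcp_pos: [0.4427, -0.2233, 0.1035]
tool_rot: [180.0, -0.1, -1.9]
force: [0.2, 0.3, 0.6]
grip_width: 0.0516
grasp_force: 0.0
time: 6.65
tcp_pos: [0.4447, -0.2215, 0.1032]
tool_rot: [180.0, -0.1, -1.9]
force: [1.4, 1.2, 0.5]
grip_width: 0.0514
grasp_force: 0.0
t 6.7 tcp [ 0.4451 -0.221   0.103 ] rot [ 1.8e+02 -1.0e-01 -1.9e+00] w 0.0513 F [0.1 0.3 0.2] g 0.0
shift before turn [  2.8   0.6 101. ]  turn -0.003  shift after turn [  2.8   0.6 101. ]
```

View pics/w3.png

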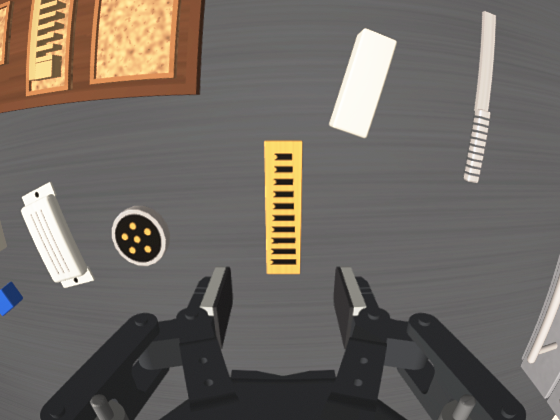

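The wrist view shows the slotted plate with corners near (265,141), (302,141), (300,273) and (267,273), and the fingers straddling it. The comb lies in its bay at top left.

```bash
python3 -c "
from h import *; import json
m=json.load(open('w3.json'))
w=px2w('wrist',[(264.5,141),(302,141),(300,273.5),(267,273.5)],.006,m)
L=(w[0]+w[1]-w[2]-w[3])/2; yaw=np.degrees(np.arctan2(L[1],L[0])); print(w.mean(0),yaw,np.hypot(*L))
plan(*w.mean(0),.002,yaw)"
```

```text
[ 0.45018456 -0.22176591] -1.7334219774984572 0.10856683900930457
t 6.7 tcp [ 0.4451 -0.221   0.103 ] rot [ 1.8e+02 -1.0e-01 -1.9e+00] w 0.0513 F [0.1 0.3 0.2] g 0.0
shift before turn [  5.    0.6 101. ]  turn -0.002  shift after turn [  5.    0.6 101. ]
```

```bash
python3 -m creep '[{"tx":4,"ty":1,"tz":40,"turn":0,"gripper":0.6},{"tx":0,"ty":0,"tz":35,"turn":0,"gripper":0.6},{"tx":0,"ty":0,"tz":18,"turn":0,"gripper":0.6},{"tx":0,"ty":0,"tz":4,"turn":0,"gripper":0.6},{"tx":0,"ty":0,"tz":0,"turn":0,"gripper":0.6},{"tx":0,"ty":0,"tz":0,"turn":0,"gripper":0.6}]'; python3 -c "
from h import *
plan(.449,-.2217,.002,-1.7)"
```

```text
time: 7.3
tcp_pos: [0.45, -0.222, 0.0069]
tool_rot: [180.0, -0.1, -1.8]
force: [0.4, -0.7, 0.0]
grip_width: 0.0515
grasp_force: 0.0
t 7.3 tcp [ 0.45   -0.222   0.0069] rot [ 1.8e+02 -1.0e-01 -1.8e+00] w 0.0515 F [ 0.4 -0.7  0. ] g 0.0
shift before turn [-1.1 -0.3  4.9]  turn -0.001  shift after turn [-1.1 -0.3  4.9]
```

```bash
python3 -m creep '[{"tx":0,"ty":0,"tz":4,"turn":0,"gripper":0.6},{"tx":0,"ty":0,"tz":0,"turn":0,"gripper":0.6},{"tx":0,"ty":0,"tz":0,"turn":0,"gripper":0.1},{"tx":0,"ty":0,"tz":0,"turn":0,"gripper":0.1},{"tx":0,"ty":0,"tz":0,"turn":0,"gripper":0.1},{"tx":0,"ty":0,"tz":0,"turn":0,"gripper":0.1},{"tx":0,"ty":0,"tz":0,"turn":0,"gripper":0.1}]' 40; python3 -c "
from h import *
plan(.6334,-.0287,.1,-4.7)"
```

```text
time: 8.0
tcp_pos: [0.4491, -0.2222, 0.002]
tool_rot: [180.0, -0.1, -1.8]
force: [0.2, 0.7, 4.0]
grip_width: 0.0262
grasp_force: 39.9
t 8.0 tcp [ 0.4491 -0.2222  0.002 ] rot [ 1.8e+02 -1.0e-01 -1.8e+00] w 0.0262 F [0.2 0.7 4. ] g 39.9
shift before turn [ 178.1 -199.2  -97.9]  turn 0.05  shift after turn [ 167.9 -207.9  -97.9]
```

```bash
python3 -m creep '[{"tx":0,"ty":0,"tz":-30,"turn":0,"gripper":0.1},{"tx":0,"ty":0,"tz":-40,"turn":0,"gripper":0.1},{"tx":15,"ty":-17,"tz":-28,"turn":0,"gripper":0.1},{"tx":29,"ty":-32,"tz":0,"turn":0,"gripper":0.1},{"tx":29,"ty":-32,"tz":0,"turn":0,"gripper":0.1},{"tx":29,"ty":-32,"tz":0,"turn":0,"gripper":0.1},{"tx":29,"ty":-32,"tz":0,"turn":0,"gripper":0.1},{"tx":29,"ty":-32,"tz":0,"turn":0,"gripper":0.1}]'; python3 -m creep '[{"tx":18,"ty":-22,"tz":0,"turn":0.05,"gripper":0.1},{"tx":0,"ty":0,"tz":0,"turn":0,"gripper":0.1},{"tx":0,"ty":0,"tz":0,"turn":0,"gripper":0.1},{"tx":0,"ty":0,"tz":0,"turn":0,"gripper":0.1}]'; python3 -c "
from h import *
plan(.6334,-.0288,.025,-4.7)
m=env.camera_model('wrist'); snap('wrist','w4.png')"
```

```text
time: 8.8
tcp_pos: [0.6149, -0.0488, 0.0982]
tool_rot: [-180.0, 0.1, -1.8]
force: [0.1, -1.1, -0.6]
grip_width: 0.0264
grasp_force: 39.7
time: 9.2
tcp_pos: [0.6324, -0.0294, 0.0988]
tool_rot: [180.0, 0.1, -4.7]
force: [-0.6, -0.0, -1.0]
grip_width: 0.0263
grasp_force: 39.7
t 9.2 tcp [ 0.6324 -0.0294  0.0988] rot [ 1.8e+02  1.0e-01 -4.7e+00] w 0.0263 F [-0.6 -0.  -1. ] g 39.7
shift before turn [ 1.1 -0.7 73.8]  turn 0.0  shift after turn [ 1.1 -0.7 73.8]
```

View pics/w4.png

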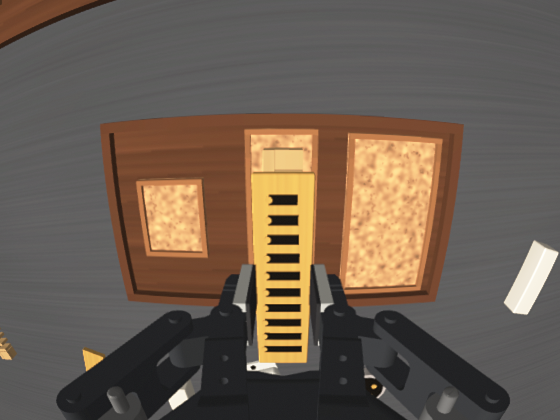

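The plate is held level above the comb. The plate's far edge is at row 173, columns 252–314. The comb's far edge is at row 149, columns 264–303. I'll compare the two ends numerically.

```bash
python3 -c "
from h import *
print(px2w('wrist',[(252,173),(314,173)],.103).mean(0), px2w('wrist',[(263.5,149),(303,149)],.021).mean(0))"; python3 -m creep '[{"tx":1,"ty":0,"tz":30,"turn":0,"gripper":0.1},{"tx":0,"ty":0,"tz":25,"turn":0,"gripper":0.1},{"tx":0,"ty":0,"tz":15,"turn":0,"gripper":0.1},{"tx":0,"ty":0,"tz":0,"turn":0,"gripper":0.1},{"tx":0,"ty":0,"tz":0,"turn":0,"gripper":0.1},{"tx":0,"ty":0,"tz":0,"turn":0,"gripper":0.1}]'
```

```text
[ 0.68848973 -0.03377701] [ 0.68833415 -0.03401489]
time: 9.85
tcp_pos: [0.635, -0.0291, 0.0314]
tool_rot: [-180.0, -0.2, -4.7]
force: [-0.1, -0.1, -1.4]
grip_width: 0.0258
grasp_force: 39.7
```

```bash
python3 -m creep '[{"tx":-1,"ty":0,"tz":5,"turn":0,"gripper":0.1},{"tx":0,"ty":0,"tz":0,"turn":0,"gripper":0.1},{"tx":0,"ty":0,"tz":0,"turn":0,"gripper":0.1},{"tx":0,"ty":0,"tz":0,"turn":0,"gripper":0.1}]'; python3 -c "
from h import *
plan(.6334,-.0288,.0230,-4.7)"
```

```text
time: 10.25
tcp_pos: [0.6331, -0.0288, 0.0246]
tool_rot: [180.0, -0.0, -4.7]
force: [0.7, 0.3, -1.0]
grip_width: 0.0263
grasp_force: 39.7
t 10.25 tcp [ 0.6331 -0.0288  0.0246] rot [180.   -0.   -4.7] w 0.0263 F [ 0.7  0.3 -1. ] g 39.7
shift before turn [ 0.3 -0.   1.6]  turn 0.0  shift after turn [ 0.3 -0.   1.6]
```

```bash
python3 -m creep '[{"tx":0,"ty":0,"tz":1.5,"turn":0,"gripper":0.1},{"tx":0,"ty":0,"tz":0,"turn":0,"gripper":0.1},{"tx":0,"ty":0,"tz":0,"turn":0,"gripper":0.45},{"tx":0,"ty":0,"tz":0,"turn":0,"gripper":0.5},{"tx":0,"ty":0,"tz":0,"turn":0,"gripper":0.5},{"tx":0,"ty":0,"tz":-10,"turn":0,"gripper":0.5},{"tx":0,"ty":0,"tz":-40,"turn":0,"gripper":0.9},{"tx":0,"ty":0,"tz":-40,"turn":0,"gripper":0.9}]'; python3 -c "
from h import *
plan(.428,.0022,.11,14.6)"
```

```text
time: 11.05
tcp_pos: [0.6324, -0.0291, 0.1138]
tool_rot: [179.9, 0.1, -4.7]
force: [0.2, 0.7, 0.3]
grip_width: 0.07
grasp_force: 0.0
t 11.05 tcp [ 0.6324 -0.0291  0.1138] rot [ 1.799e+02  1.000e-01 -4.700e+00] w 0.07 F [0.2 0.7 0.3] g 0.0
shift before turn [-206.3  -14.5    4.1]  turn -0.337  shift after turn [-189.9  -81.8    4.1]
```

```bash
python3 -m creep '[{"tx":-41,"ty":-3,"tz":0,"turn":0,"gripper":0.9},{"tx":-41,"ty":-3,"tz":0,"turn":0,"gripper":0.9},{"tx":-41,"ty":-3,"tz":0,"turn":0,"gripper":0.9},{"tx":-41,"ty":-3,"tz":0,"turn":0,"gripper":0.9},{"tx":-41,"ty":-3,"tz":0,"turn":-0.112,"gripper":0.9},{"tx":0,"ty":0,"tz":0,"turn":-0.112,"gripper":0.9},{"tx":0,"ty":0,"tz":0,"turn":-0.112,"gripper":0.9},{"tx":0,"ty":0,"tz":0,"turn":0,"gripper":0.9}]'; python3 -c "
from h import *
m=env.camera_model('wrist'); snap('wrist','w5.png')
plan(.428,.0022,.006,14.6)
import json; json.dump({k:np.ravel(v).tolist() if np.size(v)>1 else float(v) for k,v in m.items()},open('w5.json','w'))"
```

```text
time: 11.85
tcp_pos: [0.43, 0.003, 0.1142]
tool_rot: [-180.0, -0.1, 14.7]
force: [0.5, 0.5, -0.4]
grip_width: 0.0769
grasp_force: 0.0
t 11.9 tcp [0.4301 0.003  0.1138] rot [-1.80e+02 -1.00e-01  1.44e+01] w 0.0769 F [ 0.  -0.3  0.2] g 0.0
shift before turn [ -2.4   0.2 107.8]  turn -0.003  shift after turn [ -2.4   0.2 107.8]
```

View pics/w5.png

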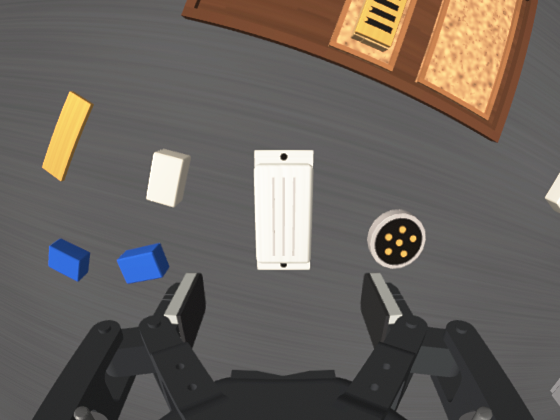

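The cover plate's flange corners are near (254,151), (313,151), (310,269) and (257,269), and it lies between the fingers. The screw cup, at (397,240), is clear of the right finger.

```bash
python3 -c "
from h import *; import json
m=json.load(open('w5.json'))
w=px2w('wrist',[(254,151),(313,151),(310,269.5),(257,269.5)],.003,m)
L=(w[0]+w[1]-w[2]-w[3])/2; yaw=np.degrees(np.arctan2(L[1],L[0])); print(w.mean(0),yaw,np.hypot(*L))
c=px2w('wrist',[(367,240)],.01,m)[0]-w.mean(0);print('cup edge dist',np.hypot(*c))
plan(*w.mean(0),.006,yaw)"
```

```text
[0.42938639 0.00248223] 14.743617505475166 0.10314965902717287
cup edge dist 0.0729629401605501
t 11.9 tcp [0.4301 0.003  0.1138] rot [-1.80e+02 -1.00e-01  1.44e+01] w 0.0769 F [ 0.  -0.3  0.2] g 0.0
shift before turn [ -1.    0.3 107.8]  turn -0.005  shift after turn [ -1.    0.3 107.8]
```

```bash
python3 -m creep '[{"tx":-2,"ty":0,"tz":40,"turn":0,"gripper":0.8},{"tx":0,"ty":0,"tz":35,"turn":0,"gripper":0.8},{"tx":0,"ty":0,"tz":20,"turn":0,"gripper":0.8},{"tx":0,"ty":0,"tz":0,"turn":0,"gripper":0.8},{"tx":0,"ty":0,"tz":0,"turn":0,"gripper":0.8},{"tx":0,"ty":0,"tz":0,"turn":0,"gripper":0.8}]'; python3 -c "
from h import *
plan(.428,.0022,.006,14.6)"
```

```text
time: 12.5
tcp_pos: [0.4292, 0.0026, 0.0197]
tool_rot: [180.0, -0.1, 14.5]
force: [0.4, 0.2, 0.6]
grip_width: 0.0682
grasp_force: 0.0
t 12.5 tcp [0.4292 0.0026 0.0197] rot [ 1.80e+02 -1.00e-01  1.45e+01] w 0.0682 F [0.4 0.2 0.6] g 0.0
shift before turn [-1.2  0.1 13.7]  turn -0.002  shift after turn [-1.2  0.1 13.7]
```

```bash
python3 -m creep '[{"tx":-0.5,"ty":0,"tz":13,"turn":0,"gripper":0.8},{"tx":0,"ty":0,"tz":0,"turn":0,"gripper":0.8},{"tx":0,"ty":0,"tz":0,"turn":0,"gripper":0.8},{"tx":0,"ty":0,"tz":0,"turn":0,"gripper":0.3},{"tx":0,"ty":0,"tz":0,"turn":0,"gripper":0.3},{"tx":0,"ty":0,"tz":0,"turn":0,"gripper":0.3},{"tx":0,"ty":0,"tz":0,"turn":0,"gripper":0.3},{"tx":0,"ty":0,"tz":0,"turn":0,"gripper":0.3}]' 40; python3 -c "
from h import *
plan(.6257,-.1145,.11,-4.7)"
```

```text
time: 13.3
tcp_pos: [0.428, 0.0023, 0.0055]
tool_rot: [180.0, -0.1, 14.6]
force: [-0.8, 0.0, 4.7]
grip_width: 0.0448
grasp_force: 41.4
t 13.3 tcp [0.428  0.0023 0.0055] rot [ 1.80e+02 -1.00e-01  1.46e+01] w 0.0448 F [-0.8  0.   4.7] g 41.4
shift before turn [ 162.1  162.8 -104.3]  turn 0.336  shift after turn [ 206.7  100.2 -104.3]
```

```bash
python3 -m creep '[{"tx":0,"ty":0,"tz":-35,"turn":0,"gripper":0.3},{"tx":0,"ty":0,"tz":-45,"turn":0,"gripper":0.3},{"tx":15,"ty":15,"tz":-24,"turn":0,"gripper":0.3},{"tx":30,"ty":30,"tz":0,"turn":0,"gripper":0.3},{"tx":30,"ty":30,"tz":0,"turn":0,"gripper":0.3},{"tx":30,"ty":30,"tz":0,"turn":0,"gripper":0.3},{"tx":30,"ty":30,"tz":0,"turn":0,"gripper":0.3},{"tx":27,"ty":27,"tz":0,"turn":0.112,"gripper":0.3}]'; python3 -m creep '[{"tx":0,"ty":0,"tz":0,"turn":0.112,"gripper":0.3},{"tx":0,"ty":0,"tz":0,"turn":0.112,"gripper":0.3},{"tx":0,"ty":0,"tz":0,"turn":0,"gripper":0.3},{"tx":0,"ty":0,"tz":0,"turn":0,"gripper":0.3}]'; python3 -c "
from h import *
plan(.626,-.1144,.0125,-4.7)"
```

```text
time: 14.1
tcp_pos: [0.626, -0.115, 0.1071]
tool_rot: [-180.0, 0.1, 8.0]
force: [0.4, 1.4, -0.3]
grip_width: 0.0448
grasp_force: 41.4
time: 14.5
tcp_pos: [0.6247, -0.1137, 0.1081]
tool_rot: [-180.0, 0.1, -4.5]
force: [0.1, 0.4, -0.5]
grip_width: 0.0445
grasp_force: 41.3
t 14.5 tcp [ 0.6247 -0.1137  0.1081] rot [-1.8e+02  1.0e-01 -4.5e+00] w 0.0445 F [ 0.1  0.4 -0.5] g 41.3
shift before turn [ 1.5  0.6 95.6]  turn 0.003  shift after turn [ 1.5  0.6 95.6]
```

```bash
python3 -m creep '[{"tx":1,"ty":0,"tz":40,"turn":0,"gripper":0.3},{"tx":0,"ty":0,"tz":30,"turn":0,"gripper":0.3},{"tx":0,"ty":0,"tz":18,"turn":0,"gripper":0.3},{"tx":0,"ty":0,"tz":2,"turn":0,"gripper":0.3},{"tx":0,"ty":0,"tz":0,"turn":0,"gripper":0.3},{"tx":0,"ty":0,"tz":0,"turn":0,"gripper":0.3},{"tx":0,"ty":0,"tz":0,"turn":0,"gripper":0.3}]'; python3 -c "
from h import *
snap('wrist','w6.png')
plan(.626,-.1144,.0125,-4.7)"
```

```text
time: 15.2
tcp_pos: [0.627, -0.1138, 0.0207]
tool_rot: [-180.0, -0.2, -4.6]
force: [0.4, -0.6, -0.5]
grip_width: 0.0447
grasp_force: 41.3
t 15.25 tcp [ 0.6268 -0.1138  0.0205] rot [-1.8e+02 -1.0e-01 -4.7e+00] w 0.0449 F [-0.8 -0.1 -0.8] g 41.3
shift before turn [-0.8  0.6  7.9]  turn 0.001  shift after turn [-0.8  0.6  7.9]
```

View pics/w6.png

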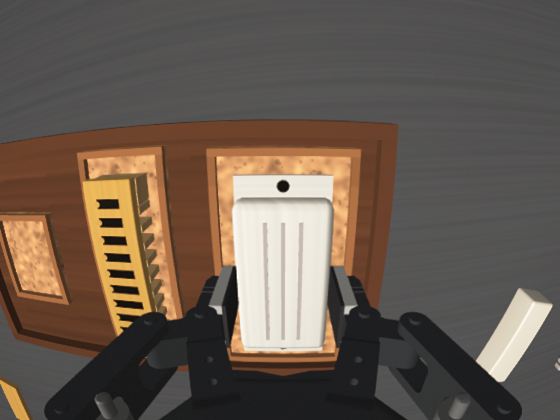

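The cover plate (233–333 px) is centred over the wide bay (217–352 px). The reed plate lies in line on the comb, at (115,250).

```bash
python3 -m creep '[{"tx":-0.5,"ty":0.5,"tz":6,"turn":0,"gripper":0.3},{"tx":0,"ty":0,"tz":0,"turn":0,"gripper":0.3},{"tx":0,"ty":0,"tz":1,"turn":0,"gripper":0.3},{"tx":0,"ty":0,"tz":0,"turn":0,"gripper":0.3},{"tx":0,"ty":0,"tz":0,"turn":0,"gripper":0.3}]'; python3 -m creep '[{"tx":0,"ty":0,"tz":0,"turn":0,"gripper":0.7},{"tx":0,"ty":0,"tz":0,"turn":0,"gripper":0.7},{"tx":0,"ty":0,"tz":0,"turn":0,"gripper":0.7},{"tx":0,"ty":0,"tz":-15,"turn":0,"gripper":0.7},{"tx":0,"ty":0,"tz":-40,"turn":0,"gripper":0.6},{"tx":0,"ty":0,"tz":-40,"turn":0,"gripper":0.6},{"tx":0,"ty":0,"tz":0,"turn":0,"gripper":0.6}]'; python3 -c "
from h import *
plan(.437,.101,.11,-2.1)"
```

```text
time: 15.75
tcp_pos: [0.6255, -0.1144, 0.0126]
tool_rot: [180.0, -0.0, -4.7]
force: [-3.2, 0.9, 5.3]
grip_width: 0.0444
grasp_force: 42.0
time: 16.45
tcp_pos: [0.6291, -0.1151, 0.116]
tool_rot: [180.0, -0.7, -4.7]
force: [0.7, -0.7, 0.8]
grip_width: 0.051
grasp_force: 0.0
t 16.45 tcp [ 0.6291 -0.1151  0.116 ] rot [180.   -0.7  -4.7] w 0.051 F [ 0.7 -0.7  0.8] g 0.0
shift before turn [-209.  -199.8    3.2]  turn -0.045  shift after turn [-199.9 -208.9    3.2]
```

```bash
python3 -m creep '[{"tx":-29.5,"ty":-28.5,"tz":0,"turn":0,"gripper":0.65},{"tx":-29.5,"ty":-28.5,"tz":0,"turn":0,"gripper":0.65},{"tx":-29.5,"ty":-28.5,"tz":0,"turn":0,"gripper":0.65},{"tx":-29.5,"ty":-28.5,"tz":0,"turn":0,"gripper":0.65},{"tx":-29.5,"ty":-28.5,"tz":0,"turn":0,"gripper":0.65},{"tx":-29.5,"ty":-28.5,"tz":0,"turn":0,"gripper":0.65},{"tx":-29.5,"ty":-28.5,"tz":0,"turn":-0.045,"gripper":0.65},{"tx":0,"ty":0,"tz":0,"turn":0,"gripper":0.65}]'; python3 -c "
from h import *
m=env.camera_model('wrist'); snap('wrist','w7.png')
plan(.437,.101,.008,-2.1)
import json; json.dump({k:np.ravel(v).tolist() if np.size(v)>1 else float(v) for k,v in m.items()},open('w7.json','w'))"
```

```text
time: 17.25
tcp_pos: [0.4344, 0.1043, 0.1084]
tool_rot: [-179.9, -0.1, -1.7]
force: [0.7, -1.1, 0.2]
grip_width: 0.0553
grasp_force: 0.0
t 17.3 tcp [0.4355 0.1032 0.1084] rot [-1.799e+02 -1.000e-01 -1.900e+00] w 0.0556 F [-0.1 -0.   0.3] g 0.0
shift before turn [  1.4   2.3 100.4]  turn 0.004  shift after turn [  1.4   2.3 100.4]
```

View pics/w7.png

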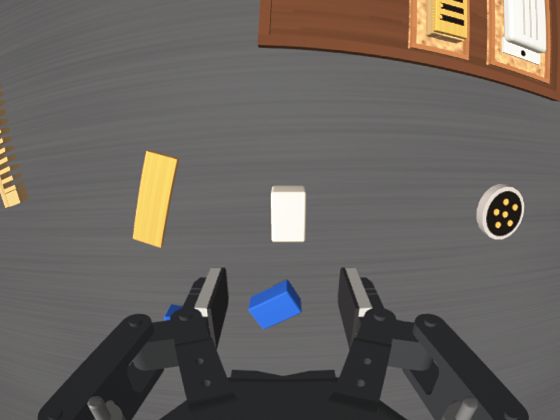

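The block's top face spans columns 271–306 and rows 192–242. The blue decoy's nearest corner is (288,281). I'll compute the grasp and the clearance to it.

```bash
python3 -c "
from h import *; import json
m=json.load(open('w7.json'))
w=px2w('wrist',[(271,192),(306,192),(305,242),(272,242)],.022,m); print(w.mean(0),w.round(3).tolist())
print(px2w('wrist',[(288,281),(249,302),(301,307)],.01,m))
plan(*w.mean(0),.008,-2)"
```

```text
[0.43874907 0.10062099] [[0.459, 0.113], [0.458, 0.088], [0.419, 0.089], [0.419, 0.114]]
[[0.37777382 0.10228217]
 [0.3568081  0.13709761]
 [0.35034763 0.09135875]]
t 17.3 tcp [0.4355 0.1032 0.1084] rot [-1.799e+02 -1.000e-01 -1.900e+00] w 0.0556 F [-0.1 -0.   0.3] g 0.0
shift before turn [  3.1   2.6 100.4]  turn 0.003  shift after turn [  3.1   2.6 100.4]
```

```bash
python3 -m creep '[{"tx":2,"ty":2,"tz":40,"turn":0,"gripper":0.65},{"tx":0,"ty":0,"tz":35,"turn":0,"gripper":0.65},{"tx":0,"ty":0,"tz":22,"turn":0,"gripper":0.65},{"tx":0,"ty":0,"tz":2,"turn":0,"gripper":0.65},{"tx":0,"ty":0,"tz":0,"turn":0,"gripper":0.65},{"tx":0,"ty":0,"tz":0,"turn":0,"gripper":0.65}]'; python3 -c "
from h import *
plan(.438,.1007,.008,-2)"; python3 -m creep '[{"tx":0,"ty":0,"tz":0,"turn":0,"gripper":0.1},{"tx":0,"ty":0,"tz":0,"turn":0,"gripper":0.1},{"tx":0,"ty":0,"tz":0,"turn":0,"gripper":0.1},{"tx":0,"ty":0,"tz":0,"turn":0,"gripper":0.1},{"tx":0,"ty":0,"tz":0,"turn":0,"gripper":0.1}]' 40;  python3 -c "
from h import *
plan(.6403,.0571,.11,-4.7)"
```

```text
time: 17.9
tcp_pos: [0.4392, 0.0995, 0.0098]
tool_rot: [-179.9, -0.1, -2.1]
force: [-0.1, -0.9, 1.2]
grip_width: 0.0556
grasp_force: 0.0
t 17.9 tcp [0.4392 0.0995 0.0098] rot [-1.799e+02 -1.000e-01 -2.100e+00] w 0.0556 F [-0.1 -0.9  1.2] g 0.0
shift before turn [-1.3 -1.2  1.8]  turn -0.002  shift after turn [-1.3 -1.2  1.8]
time: 18.4
tcp_pos: [0.4387, 0.0997, 0.0091]
tool_rot: [-180.0, -0.1, -2.1]
force: [-0.8, -0.3, 5.9]
grip_width: 0.0248
grasp_force: 40.2
t 18.4 tcp [0.4387 0.0997 0.0091] rot [-1.8e+02 -1.0e-01 -2.1e+00] w 0.0248 F [-0.8 -0.3  5.9] g 40.2
shift before turn [ 203.2   35.1 -100.5]  turn 0.046  shift after turn [ 204.6   25.8 -100.5]
```

```bash
python3 -m creep '[{"tx":0,"ty":0,"tz":-35,"turn":0,"gripper":0.1},{"tx":0,"ty":0,"tz":-45,"turn":0,"gripper":0.1},{"tx":23,"ty":4,"tz":-20,"turn":0,"gripper":0.1},{"tx":45,"ty":8,"tz":0,"turn":0,"gripper":0.1},{"tx":45,"ty":8,"tz":0,"turn":0,"gripper":0.1},{"tx":45,"ty":8,"tz":0,"turn":0,"gripper":0.1},{"tx":45,"ty":7,"tz":0,"turn":0.046,"gripper":0.1},{"tx":0,"ty":0,"tz":0,"turn":0,"gripper":0.1}]'; python3 -m creep '[{"tx":0,"ty":0,"tz":0,"turn":0,"gripper":0.1},{"tx":0,"ty":0,"tz":40,"turn":0,"gripper":0.1},{"tx":0,"ty":0,"tz":30,"turn":0,"gripper":0.1},{"tx":0,"ty":0,"tz":15,"turn":0,"gripper":0.1},{"tx":0,"ty":0,"tz":0,"turn":0,"gripper":0.1},{"tx":0,"ty":0,"tz":0,"turn":0,"gripper":0.1},{"tx":0,"ty":0,"tz":0,"turn":0,"gripper":0.1}]'; python3 -c "
from h import *
snap('wrist','w8.png')
plan(.6403,.0571,.016,-4.7)"
```

```text
time: 19.2
tcp_pos: [0.6414, 0.0552, 0.1016]
tool_rot: [179.8, 0.4, -5.0]
force: [-1.5, -0.0, -2.1]
grip_width: 0.0249
grasp_force: 39.6
time: 19.9
tcp_pos: [0.6407, 0.0572, 0.0257]
tool_rot: [-179.9, -0.2, -4.7]
force: [-0.1, -0.6, -0.3]
grip_width: 0.0248
grasp_force: 39.6
t 19.95 tcp [0.6406 0.0572 0.0254] rot [-179.9   -0.2   -4.7] w 0.025 F [ 0.3 -0.7 -0.2] g 39.6
shift before turn [-0.3  0.2  9.4]  turn -0.0  shift after turn [-0.3  0.2  9.4]
```

View pics/w8.png

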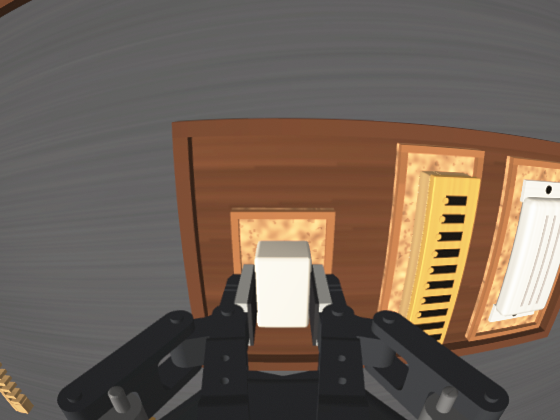

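The block (256–311 px) is centred over the small bay (237–328 px). I'll lower it and release.

```bash
python3 -m creep '[{"tx":0,"ty":0,"tz":7,"turn":0,"gripper":0.1},{"tx":0,"ty":0,"tz":1,"turn":0,"gripper":0.1},{"tx":0,"ty":0,"tz":1,"turn":0,"gripper":0.1},{"tx":0,"ty":0,"tz":0,"turn":0,"gripper":0.1},{"tx":0,"ty":0,"tz":0,"turn":0,"gripper":0.1}]'; python3 -m creep '[{"tx":0,"ty":0,"tz":0,"turn":0,"gripper":0.45},{"tx":0,"ty":0,"tz":0,"turn":0,"gripper":0.5},{"tx":0,"ty":0,"tz":0,"turn":0,"gripper":0.5},{"tx":0,"ty":0,"tz":-15,"turn":0,"gripper":0.5},{"tx":0,"ty":0,"tz":-45,"turn":0,"gripper":0.5},{"tx":-15,"ty":-25,"tz":-40,"turn":0,"gripper":0.5},{"tx":-40,"ty":-25,"tz":0,"turn":0,"gripper":0.5},{"tx":-40,"ty":-25,"tz":0,"turn":0,"gripper":0.5}]';python3 -m creep '[{"tx":-40,"ty":-25,"tz":0,"turn":0,"gripper":0.5},{"tx":-40,"ty":-25,"tz":0,"turn":0,"gripper":0.5},{"tx":-20,"ty":-45,"tz":0,"turn":0,"gripper":0.5},{"tx":0,"ty":-45,"tz":0,"turn":0,"gripper":0.5},{"tx":0,"ty":-45,"tz":0,"turn":0,"gripper":0.5},{"tx":0,"ty":0,"tz":0,"turn":0,"gripper":0.5}]'; python3 -c "
from h import *
snap('top','top3.png',(210,100,370,220),5)"
```

```text
time: 20.45
tcp_pos: [0.6403, 0.0571, 0.0162]
tool_rot: [-180.0, -0.1, -4.7]
force: [-3.6, 2.3, 8.6]
grip_width: 0.0248
grasp_force: 40.7
time: 21.25
tcp_pos: [0.551, 0.1403, 0.1165]
tool_rot: [-179.9, -0.2, -4.8]
force: [-0.7, 0.9, -0.4]
grip_width: 0.0425
grasp_force: 0.0
time: 21.85
tcp_pos: [0.4662, 0.336, 0.1139]
tool_rot: [180.0, -0.0, -4.5]
force: [-0.8, -0.2, -1.0]
grip_width: 0.0426
grasp_force: 0.0
```

View pics/top3.png

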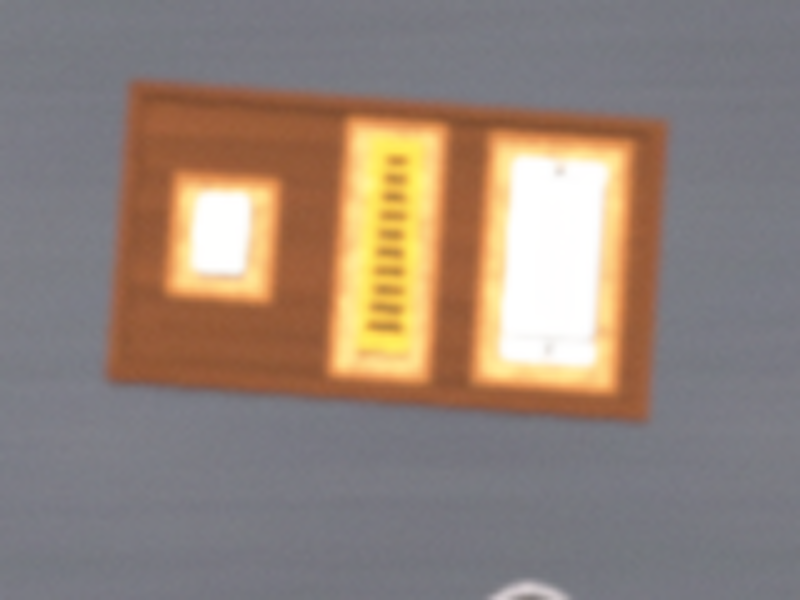

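The top view shows the block at (220,232), the reed plate on the comb at (390,245) and the cover at (553,260). Each is centred and flat in its bay, and the arm is clear, so I'm handing in.

```bash
python3 -c "
from plant import env
print(env.close_job())"
```

```text
the job is handed in; nothing more can be done
None
```

The repair caddy is made up and handed in at about 22 s: in the last top view all four parts lay centred in their bays, with the reed plate in line on the comb, and I never gripped the look-alikes; the hand-in returned no verdict.

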